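# Rock the jammed driftwood out of the bottle

## Task

A driftwood stick has jammed across the neck of the flat clear bottle that stands neck down in the wooden stand. Lift the bottle out with the stick still in it, hold it neck down over the bare bay of the display tray (not the pebbles) and rock it from side to side until the stick works free and drops into that bay, then put the empty bottle back neck down in its stand, fully home. The stick must not land on the table or be touched by the gripper, and the other things on the table stay where they are.

Things in the scene. Friction and masses are not known exactly. Their poses are not given: they have to be found in the camera images.
- bottle: clear flat stiff bottle standing neck down. Origin: centre of its mouth; z up its axis to the closed base 170 mm above; x thin (40 mm outside all along, 32 inside), y broad. Neck z 0-50 mm: 49 mm broad outside, 41 inside. Flat shoulders square to the axis (inner face z = 54 mm) widen it to the body, 120 mm broad outside, 112 inside. About 160 g
- stick: smooth driftwood stick, a round rod with round ends, 74 mm long (its y), 20 mm thick, about 45 g, origin at its centre; inside the bottle across the neck's inner end, an end on each shoulder, friction there 0.28 to 0.42
- stand: fixed wooden block 100 mm (its x) by 132 mm (its y) by 55 mm tall, origin under its centre, with an upright slot 48 mm (x) by 58 mm (y) right through its middle. The bottle's neck hangs in the slot, the bottle's broad y along the block's y (either way round), its shoulders resting on the block's top, mouth 5 mm over the table.
- tray: fixed black open tray 170 mm (its x) by 250 mm (its y), walls and divider 5 mm thick and 45 mm high, floor 5 mm thick; origin under its centre. A divider across at y = +40 mm parts it: the bay on the +y side is filled with white pebbles, the larger bay on the -y side is bare.
- bare_bay (a point): centre of the floor of the tray's bare bay (5 mm over the table), axes as the tray; the bay is 160 mm (x) by 157 mm (y) inside.
- paint_jar: white paint jar with a lid, 52 mm across, 62 mm tall, loose; origin under its centre; a bystander
- glue_pot: yellow glue pot with a lid, 48 mm across, 58 mm tall, loose; origin under its centre; a bystander
- brush: paint brush 180 mm long lying flat, loose; origin under its middle; a bystander
- tape_roll: empty-cored tape roll lying flat, 90 mm across, 24 mm tall, loose; origin under its centre; a bystander
- glue_gun: blue glue gun lying on its side, about 250 mm long, 40 mm tall, loose; origin under its barrel's middle; a bystander
- brush_mug: white cup 76 mm across, 90 mm tall, loose; origin under its centre; a bystander
- starfish: yellow five-armed starfish 80 mm across, 13 mm tall, lying flat, loose; origin under its centre; a bystander
- shell: white turned sea shell 44 mm across, 55 mm tall, standing, loose; origin under its centre; a bystander
- bottle_base (a point): centre of the bottle's closed base, its highest face at the start (bottle z = 170 mm), axes as the bottle; grip 20 to 40 mm below it across the two broad faces, 40 mm apart
- bottle_jam (a point): middle of the neck's inner end (bottle z = 54 mm). Tipped 26 to 42 degrees about the bottle's x, the stick slides along the shoulders and its upper end sinks at the neck's edge or stops against the wall; tipping past upright to the other side mostly lets it slip into the neck and out. It comes on the first, second or a later swing: watch, and keep rocking

How it is judged:
By the outcome, as a careful person would: the job done as asked, in the order asked, and still so for the second after the job is handed in, with the robot touching nothing.
It also fails if it takes over 58 s, if anything falls off the work surface, if the arm or the gripper's body presses on something with over 40 N, if the wrist force passes 120 N, or if a joint passes its speed limit or range.

## Robot

A 6-joint arm with a two-finger parallel gripper is mounted at the origin on the work surface. World frame = base frame: x ahead of the robot, y to its left, z up, the work surface at z = 0. Lengths are in m, angles in rad, forces in N, time in s.
With the tool pointing down it reaches from about 0.375 to 0.9 m from the base axis. Payload 3.1 kg.
Tool frame: the origin (TCP) lies midway between the tips of the shut fingers; the grasp point (between the pads) lies robot.grip_depth behind it (robot.grip_depth is the distance from the TCP to the grasp point, in m); z points along the fingers, y is the line along which they close (so a half turn about z gives the same grasp; the last joint's range is limited). The gripper opens to 87 mm and grips with 3 to 60 N. Pads are 19 mm wide; open, the fingers measure 117 mm over their backs; the gripper's body (75 mm by 190 mm) begins 51 mm behind the grasp point.
Start: joints at [1.042, 0.527, 1.433, -0, 1.181, -0.178], TCP at [0.214, 0.587, 0.223] pointing down, gripper open.
Joint ranges: [-3.08, 3.08], [-0.75, 2.2], [0.22, 2.44], [-1.43, 4.57], [0, 2.65], [-2.85, 2.85]. Speed limits (rad/s): [2.79, 2.79, 3.14, 3.14, 3.14, 3.14].

## Interface

Orientations are given as a unit quaternion [x, y, z, w].
In Python, from rig import robot gives the robot as it stands.
- The arm moves only by the shell command python3 nudge.py FILE [OPENING] [FORCE], which reads ROWS from the file FILE. ROWS is a JSON object whose key "rows" holds a list of rows, 1 to 20 of them, each of 4 numbers: dx, dy, dz in m, then a turn about the tool's z in rad; each row shifts and turns the commanded pose from where the row before left it, along the tool's axes as they then stand; what a row does not reach is not made up. A row lasts 1/12 s, in which the tool goes at most 0.0417 m and 0.125 rad, less where a joint would pass 70% of its speed; a pose out of reach is approached as far as the arm can. OPENING is the finger opening in m, set as the command begins (- or left out keeps the last). The fingers move at their own pace and stop on an object; FORCE is the grip in N (left out, the last holds). Time passes only in rows, so rows that do not move let the fingers close. It prints the time, the measured TCP pose, the force, the opening and the grip force at its end. Input that does not fit is refused with a message, and nothing moves.
- robot.get_obs(): the state, without advancing time (a new reading comes with each control period).
- robot.camera(name): name is "scene" or "side" or "wrist"; returns a dict with "img" (420x560x3 uint8, red, green, blue), "fx", "fy", "cx", "cy" (pixels), "xyz" and "attitude" of the camera in the world. Camera axes: x right, y down, z forward; pixel columns grow to the right and rows downward; lengths in m; the calibration is good to about 2 mm. A picture is of the moment at which its call begins. There is no depth.
- robot.hand_in(): hands the job in; it is judged then, once.
The state is a dict: "time": time; "q": joint angles; "joint_velocities": joint speeds; "joint_torque": joint torques, N m; "position": TCP position; "tool_rot": TCP orientation; "ft_force": force on the tool from outside, world axes, zero at the start; "moment": the same for the moment, N m; "grip_width": finger opening in m; "grip_force": force on a finger pad.
Only numpy, scipy, OpenCV 4.12 (cv2) and the standard library are available. Lean on these libraries where they do the work, as an engineer would, in place of code of your own. Each camera call takes 0.05 s, during which the arm holds its last target. There are 200 camera calls.

## Working session

There is one attempt and no reset: what is moved stays moved. The work goes in short steps, Python scripts to look and compute and a shell command to move; the robot and the scene stay as the last step left them, time stands still between calls to the robot, and variables do not carry over. Pictures are saved under pics/ and viewed, at most 10 in all, crops included, and the job is handed in when it is done.

```bash
ls; mkdir -p pics; python3 - <<'E'
from rig import robot
import cv2,numpy as np
ims=[]
for n in ("scene","side"):
    c=robot.camera(n); cv2.imwrite(f"pics/{n}0.png",c["img"][:,:,::-1])
    print(n,c["fx"],c["fy"],c["cx"],c["cy"],c["xyz"],c["attitude"])
print(robot.grip_depth, robot.get_obs())
E
```

```text
nudge.py
pics
rig.py
scene 404.2259889895836 404.2259889895836 277.5051493996768 202.19847887375457 [1.03675425 0.22017608 0.84826593] [ 0.49836636  0.81720601 -0.2434579  -0.15663194]
side 423.19764361665216 423.19764361665216 282.9232215465366 211.72619912015304 [ 0.48491475 -0.68837259  0.71451657] [ 0.89995023 -0.07666741  0.04455241 -0.42688027]
0.0187 {'time': 0.1, 'q': array([ 1.04251221e+00,  5.28390982e-01,  1.43383204e+00, -1.16892321e-05,
        1.18138829e+00, -1.78494133e-01]), 'joint_velocities': array([ 0.00109208, -0.00127082, -0.003123  , -0.00079121, -0.00094036,
        0.00039405]), 'joint_torque': array([-4.32365305e-04, -4.40987849e+01, -1.77150232e+01,  6.34769560e-02,
        5.33719675e-02, -5.25400310e-05]), 'position': array([0.21380676, 0.58655815, 0.22164016]), 'tool_rot': array([ 1.74002452e-01,  9.84744702e-01, -9.48828567e-04, -3.44237369e-04]), 'ft_force': array([-0.23582301, -0.05392325,  0.25490702]), 'moment': array([-0.02594115, -0.0079941 ,  0.01680233]), 'grip_force': 0.0, 'grip_width': 0.08731902870213405}
```

View pics/scene0.png

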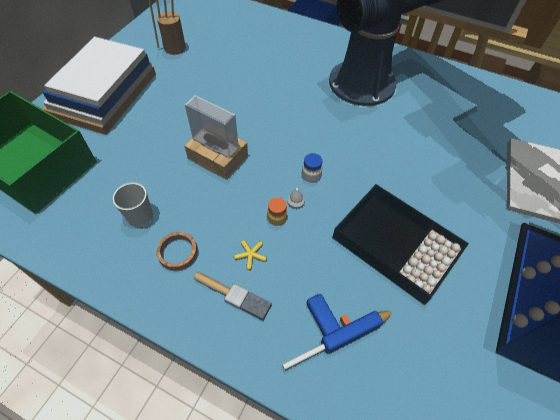

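View pics/side0.png

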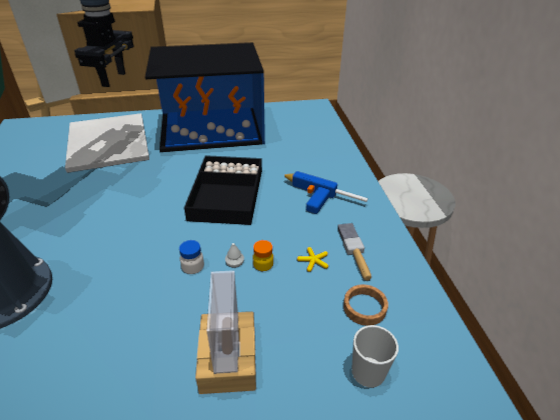

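```bash
python3 - <<'E'
import cv2,numpy as np
a=cv2.imread("pics/scene0.png");b=cv2.imread("pics/side0.png")
f=lambda i,x,y,w,h:cv2.resize(i[y:y+h,x:x+w],(400,300),interpolation=cv2.INTER_CUBIC)
cv2.imwrite("pics/crops0.png",np.vstack([np.hstack([f(a,165,90,100,100*3//4+20),f(b,150,265,160,120)]),np.hstack([f(a,320,180,160,120),f(b,170,140,112,84)])]))
E
```

```text
(no output)
```

View pics/crops0.png

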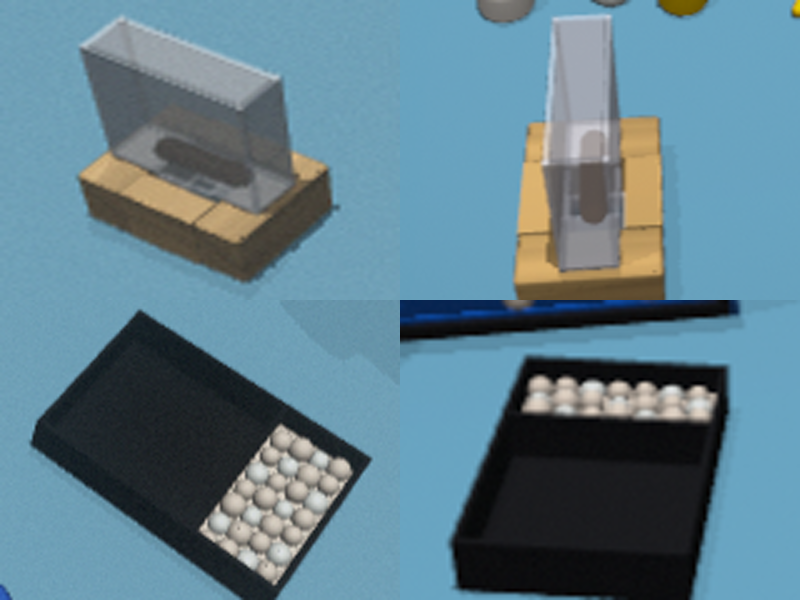

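```bash
cat > h.py <<'E'
from rig import robot
import numpy as np, cv2
from scipy.spatial.transform import Rotation as R
def rays(c,px):
    p=np.atleast_2d(px); d=np.c_[(p[:,0]-c["cx"])/c["fx"],(p[:,1]-c["cy"])/c["fy"],np.ones(len(p))]
    return R.from_quat(c["attitude"]).apply(d)
def plane(c,px,z):
    d=rays(c,px); return c["xyz"]+d*((z-c["xyz"][2])/d[:,2])[:,None]
def proj(c,P):
    q=R.from_quat(c["attitude"]).inv().apply(np.atleast_2d(P)-c["xyz"]); return np.c_[q[:,0]/q[:,2]*c["fx"]+c["cx"],q[:,1]/q[:,2]*c["fy"]+c["cy"]]
E
python3 - <<'E'
from h import *
np.set_printoptions(precision=4,suppress=True)
A=robot.camera("scene");B=robot.camera("side")
def show(n,c,px,z):
    p=plane(c,px,z)[:,:2]; print(n,p.tolist() and p.round(4).tolist(),"ctr",p.mean(0),"sides",[ (round(float(np.hypot(*(p[(i+1)%len(p)]-p[i]))),4),round(float(np.degrees(np.arctan2(*(p[(i+1)%len(p)]-p[i])[::-1]))),1)) for i in range(len(p))])
show("base A",A,[(185.25,104.9),(196.25,95.7),(235.5,114.7),(225.25,124.8)],.175)
show("base B",B,[(211.2,271.8),(234,271),(238,329),(207.6,330.2)],.175)
show("tray A",A,[(376,184.8),(468,243.6),(430,294),(334.8,230)],.045)
show("tray B",B,[(205.6,156),(261.6,159),(253.2,211.4),(185.4,208)],.045)
show("stand A",A,[(185,146),(225.5,167),(248,143.2)],.055)
show("stand B",B,[(200.8,313.8),(254.8,312.2),(256,376.2),(196,380)],.055)
for n,px,py in [("shell",(296,190),(234,245)),("jar",(313,158),(190,247)),("glue",(277,205),(263,247))]:
    print(n,plane(A,px,.055)[0],plane(B,py,.055)[0])
E
cat >> h.py <<'E'
def go(p,yaw=None):
    """tool-frame shift to reach p; then turn so that tool y lies at yaw (deg, mod 180)"""
    o=robot.get_obs(); r=R.from_quat(o["tool_rot"]); m=r.as_matrix()
    y=np.degrees(np.arctan2(m[1,1],m[0,1])); print("t",o["time"],"pos",o["position"].round(4),"tilt",round(float(m[2,2]),4),"yaw",round(float(y),2),"q",o["q"].round(2))
    print("shift",(m.T@(np.array(p)-o["position"])).round(4))
    if yaw is not None: print("turn(after)",-np.radians((yaw-y+90)%180-90))
E
python3 -c "
from h import *
go([.474,-.239,.25],-5.7)"
```

```text
t 0.2 pos [0.2139 0.5868 0.222 ] tilt -1.0 yaw 69.96 q [ 1.04  0.53  1.43 -0.    1.18 -0.18]
shift [-0.5273 -0.6867 -0.0273]
turn(after) 1.3205136392807746
```

```bash
echo '{"rows": [[-0.024,-0.0312,-0.0012,0],[-0.024,-0.0312,-0.0012,0],[-0.024,-0.0312,-0.0012,0],[-0.024,-0.0312,-0.0012,0],[-0.024,-0.0312,-0.0012,0],[-0.024,-0.0312,-0.0012,0],[-0.024,-0.0312,-0.0012,0],[-0.024,-0.0312,-0.0012,0],[-0.024,-0.0312,-0.0012,0],[-0.024,-0.0312,-0.0012,0],[-0.024,-0.0312,-0.0012,0],[-0.024,-0.0312,-0.0012,0],[-0.024,-0.0312,-0.0012,0],[-0.024,-0.0312,-0.0012,0],[-0.024,-0.0312,-0.0012,0],[-0.024,-0.0312,-0.0012,0],[-0.024,-0.0312,-0.0012,0],[-0.024,-0.0312,-0.0012,0],[-0.024,-0.0312,-0.0012,0],[-0.024,-0.0312,-0.0012,0]]}' > mv.in && python3 nudge.py mv.in 0.087
echo '{"rows": [[-0.024,-0.0312,-0.0012,0],[-0.024,-0.0312,-0.0012,0],[0,0,0,0.12],[0,0,0,0.12],[0,0,0,0.12],[0,0,0,0.12],[0,0,0,0.12],[0,0,0,0.12],[0,0,0,0.12],[0,0,0,0.12],[0,0,0,0.12],[0,0,0,0.12],[0,0,0,0.12],[0,0,0,0]]}' > mv.in && python3 nudge.py mv.in
python3 -c "
from h import *
go([.474,-.239,.25],-5.7)
c=robot.camera('wrist');cv2.imwrite('pics/w1.png',c['img'][:,:,::-1]);np.save('w1.npy',c,allow_pickle=True)"
```

```text
time: 1.87
position: [0.4513, -0.1656, 0.2466]
tool_rot: [0.174, 0.985, 0.0, 0.0]
ft_force: [0.9, 0.1, 0.2]
grip_width: 0.0874
grip_force: 0.0
time: 3.03
position: [0.4749, -0.2385, 0.2488]
tool_rot: [0.742, 0.671, 0.0, -0.0]
ft_force: [0.8, -0.1, -1.0]
grip_width: 0.087
grip_force: 0.0
t 3.0333 pos [ 0.4749 -0.2385  0.2488] tilt -1.0 yaw -5.79 q [-0.68  0.37  1.64  0.    1.14 -0.57]
shift [-0.0006 -0.0008 -0.0012]
turn(after) -0.0015307874057196465
```

View pics/w1.png

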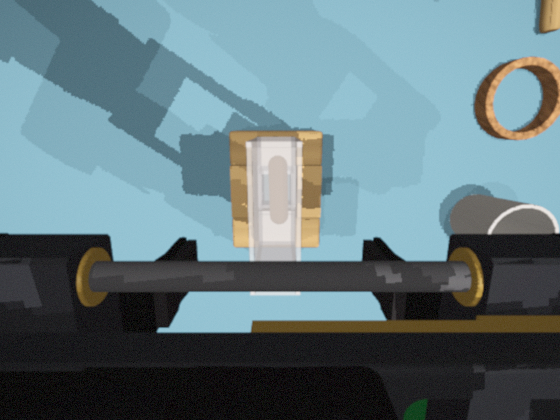

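The wrist view shows the bottle upright between the fingers: near base edge at row 294 (columns 250–300), stand top rows 136–247, columns 231–321.

```bash
python3 -c "
from h import *
c=np.load('w1.npy',allow_pickle=True).item()
print(c['xyz'])
print(plane(c,[(250,294),(300,294)],.175).round(4).tolist())
print(plane(c,[(231,134),(321,134),(320,246),(234,246)],.055).round(4).tolist())
print(proj(c,robot.get_obs()['position']-[0,0,0]))"
```

```text
[ 0.48164991 -0.17201103  0.41201506]
[[0.4448, -0.2984, 0.175], [0.4846, -0.3024, 0.175]]
[[0.4293, -0.1739, 0.055], [0.5245, -0.1837, 0.055], [0.5144, -0.3097, 0.055], [0.4153, -0.2996, 0.055]]
[[279.74156104 256.2984609 ]]
```

```bash
python3 -c "
from h import *
go([.4725,-.2405,.1365],-5.8)"
```

```text
t 3.0833 pos [ 0.4748 -0.2386  0.2488] tilt -1.0 yaw -5.53 q [-0.68  0.37  1.64 -0.    1.14 -0.58]
shift [-0.0022 -0.0021  0.1123]
turn(after) 0.004727022492320251
```

```bash
echo '{"rows": [[-0.002,-0.002,0.02,0.003],[0,0,0.02,0],[0,0,0.02,0],[0,0,0.02,0],[0,0,0.02,0],[0,0,0.0125,0],[0,0,0,0],[0,0,0,0]]}' > mv.in && python3 nudge.py mv.in
echo '{"rows": [[0,0,0,0],[0,0,0,0],[0,0,0,0],[0,0,0,0],[0,0,0,0],[0,0,0,0],[0,0,0,0],[0,0,0,0]]}' > mv.in && python3 nudge.py mv.in 0.03 15
python3 -c "
from h import *
go([.4725,-.2405,.1365],-5.8)"
```

```text
time: 3.75
position: [0.4725, -0.2402, 0.136]
tool_rot: [0.742, 0.671, -0.0, -0.001]
ft_force: [-0.4, -0.5, 0.6]
grip_width: 0.0869
grip_force: 0.0
time: 4.42
position: [0.4727, -0.2404, 0.1365]
tool_rot: [0.742, 0.67, -0.0, -0.0]
ft_force: [-0.8, -0.5, 0.0]
grip_width: 0.0412
grip_force: 0.2
t 4.4167 pos [ 0.4727 -0.2404  0.1365] tilt -1.0 yaw -5.84 q [-0.68  0.52  1.75 -0.    0.86 -0.58]
shift [-0.0001 -0.0002  0.    ]
turn(after) -0.0006222955319080789
```

```bash
echo '{"rows": [[0,0,0,0],[0,0,0,0],[0,0,-0.01,0],[0,0,-0.02,0],[0,0,-0.02,0],[0,0,-0.02,0],[0,0,-0.02,0],[0,0,-0.02,0],[0,0,-0.01,0],[0,0,0,0]]}' > mv.in && python3 nudge.py mv.in
python3 -c "
from h import *
go([.4997,.2344,.2565],-13.8)
for n in ('scene','side'):
  c=robot.camera(n);cv2.imwrite(f'pics/{n}2.png',c['img'][:,:,::-1])
a=cv2.imread('pics/scene2.png');b=cv2.imread('pics/side2.png')
cv2.imwrite('pics/l2.png',np.hstack([cv2.resize(a[40:200,130:290],(400,400)),cv2.resize(b[180:400,130:350],(400,400))]))
"
```

```text
time: 5.25
position: [0.474, -0.2413, 0.2591]
tool_rot: [0.742, 0.67, 0.0, 0.003]
ft_force: [0.6, -0.8, -2.7]
grip_width: 0.0404
grip_force: 15.0
t 5.25 pos [ 0.474  -0.2413  0.2591] tilt -1.0 yaw -5.84 q [-0.68  0.36  1.63  0.    1.15 -0.58]
shift [ 0.4759 -0.0229  0.001 ]
turn(after) 0.13894154468137923
```

View pics/l2.png

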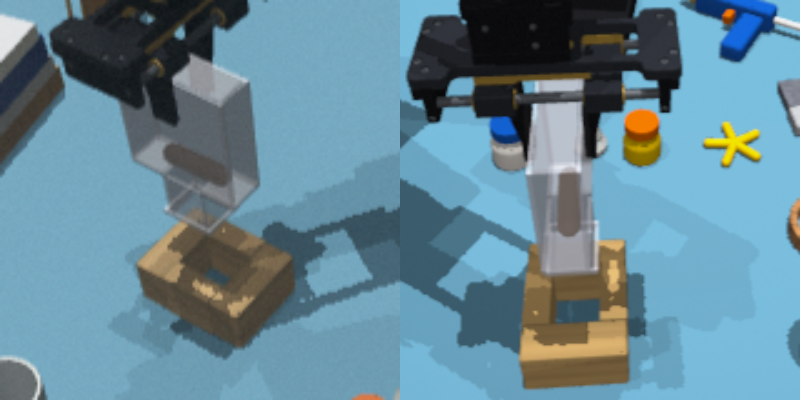

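```bash
echo '{"rows": [[0.008,0,0,0],[0.016,-0.001,0,0],[0.024,-0.001,0,0],[0.028,-0.001,0,0],[0.028,-0.001,0,0],[0.028,-0.001,0,0],[0.028,-0.001,0,0],[0.028,-0.002,0,0],[0.028,-0.002,0,0],[0.028,-0.002,0,0],[0.028,-0.002,0,0],[0.028,-0.002,0,0],[0.028,-0.001,0,0],[0.028,-0.001,0,0],[0.028,-0.001,0,0],[0.028,-0.001,0,0],[0.028,-0.001,0,0],[0.02,-0.001,0,0],[0.012,-0.001,0,0],[0.006,-0.001,0,0]]}' > mv.in && python3 nudge.py mv.in
echo '{"rows": [[0,0,0,0.07],[0,0,0,0.07],[0,0,0,0],[0,0,0,0]]}' > mv.in && python3 nudge.py mv.in
python3 -c "
from h import *
go([.4997,.2344,.18],-13.8)
c=robot.camera('side');cv2.imwrite('pics/side3.png',cv2.resize(c['img'][60:260,100:300,::-1],(600,600)))
"
```

```text
time: 7.02
position: [0.4964, 0.2391, 0.255]
tool_rot: [0.742, 0.671, -0.001, -0.001]
ft_force: [-0.7, 0.4, -2.6]
grip_width: 0.0397
grip_force: 15.0
time: 7.35
position: [0.4971, 0.2368, 0.2559]
tool_rot: [0.787, 0.617, -0.001, -0.0]
ft_force: [0.7, 0.5, -1.3]
grip_width: 0.0401
grip_force: 15.0
t 7.35 pos [0.4971 0.2368 0.2559] tilt -1.0 yaw -13.81 q [ 0.24  0.39  1.58 -0.    1.17  0.48]
shift [-0.0016  0.0032  0.0759]
turn(after) -0.00014968753584017162
```

View pics/side3.png

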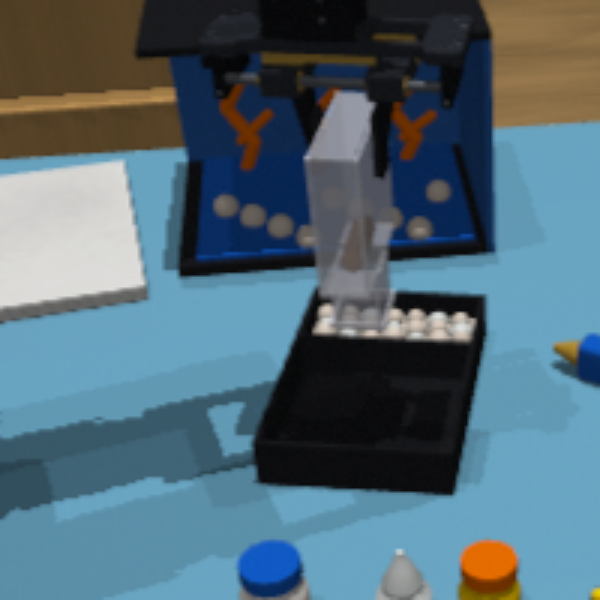

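```bash
echo '{"rows": [[-0.002,0.003,0.02,0],[0,0,0.02,0],[0,0,0.02,0],[0,0,0.02,0],[0,0,0.02,0],[0,0,0.003,0],[-0.016,0,0,0],[-0.016,0,0,0],[-0.016,0,0,0],[-0.012,0,0,0],[-0.012,0,0,0],[-0.012,0,0,0],[-0.012,0,0,0],[-0.012,0,0,0],[-0.012,0,0,0],[-0.012,0,0,0],[0,0,0,0]]}' > mv.in && python3 nudge.py mv.in
python3 -c "
from h import *
go([.4997,.2344,.153],-13.8)
for n in ('scene','side'):
  c=robot.camera(n);cv2.imwrite(f'pics/{n}4.png',c['img'][:,:,::-1])
a=cv2.imread('pics/scene4.png');b=cv2.imread('pics/side4.png')
cv2.imwrite('pics/l4.png',np.hstack([cv2.resize(a[110:310,290:490],(400,400)),cv2.resize(b[80:260,130:310],(400,400))]))
"
```

```text
time: 8.82
position: [0.4677, 0.1046, 0.1534]
tool_rot: [0.788, 0.616, -0.001, 0.0]
ft_force: [0.1, -0.4, -1.9]
grip_width: 0.0401
grip_force: 15.0
t 8.8167 pos [0.4677 0.1046 0.1534] tilt -1.0 yaw -13.95 q [-0.01  0.44  1.86 -0.    0.84  0.23]
shift [ 0.1337 -0.0002  0.0003]
turn(after) -0.0026215164374643824
```

View pics/l4.png

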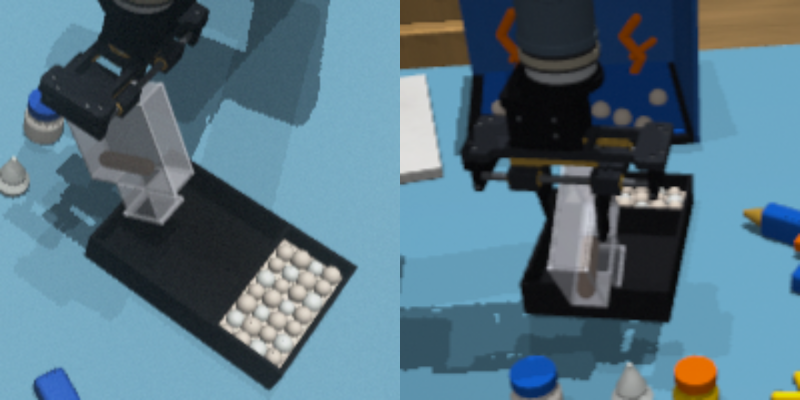

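```bash
cat >> h.py <<'E'
def stick(n,img=None):
    img=robot.camera(n)["img"] if img is None else img
    x0,x1,y0,y1=(290,490,110,310) if n=="scene" else (130,310,80,260)
    s=img[y0:y1,x0:x1].astype(int); r,g,b=s[...,0],s[...,1],s[...,2]
    m=((r-b>12)&(r>g)&(r-b<90)&(r<170)).astype(np.uint8)
    k,l,st,ce=cv2.connectedComponentsWithStats(m)
    for i in range(1,k):
        if st[i,4]>40: print(n,"area",st[i,4],"bbox",(st[i,:4]+[x0,y0,0,0]).tolist(),"ctr",(ce[i]+[x0,y0]).round(0).tolist(),"rgb",s[l==i].mean(0).round(0))
E
python3 -c "
from h import *
for n in ('scene','side'): stick(n,cv2.imread(f'pics/{n}4.png')[:,:,::-1])"
echo '{"rows": [[0.016,0,-0.006,0],[0.016,0,0,0],[0.016,0,0,0],[0.016,0,0,0],[0.016,0,0,0],[0.016,0,0,0],[0.016,0,0,0],[0.016,0,0,0],[0.016,0,0,0],[0.016,0,0,0],[0.016,0,0,0],[0.012,0,0,0],[0,0,0,0]]}' > mv.in && python3 nudge.py mv.in
python3 -c "
from h import *
go([.4997,.2344,.159],-13.8)
for n in ('scene','side'): stick(n)"
```

```text
scene area 41 bbox [412, 264, 15, 18] ctr [417.0, 274.0] rgb [155. 149. 140.]
side area 821 bbox [130, 80, 31, 31] ctr [144.0, 95.0] rgb [94. 73. 44.]
side area 967 bbox [264, 80, 46, 22] ctr [286.0, 90.0] rgb [143. 115.  74.]
side area 67 bbox [218, 142, 17, 6] ctr [226.0, 144.0] rgb [76. 61. 27.]
side area 129 bbox [180, 151, 40, 5] ctr [198.0, 153.0] rgb [76. 61. 30.]
side area 41 bbox [211, 203, 5, 11] ctr [213.0, 208.0] rgb [82. 72. 67.]
time: 10.0
position: [0.5135, 0.2916, 0.1613]
tool_rot: [0.786, 0.618, 0.001, -0.0]
ft_force: [-2.1, 0.0, 9.4]
grip_width: 0.0399
grip_force: 15.0
t 10.0 pos [0.5135 0.2916 0.1613] tilt -1.0 yaw -13.69 q [0.33 0.56 1.58 0.   1.   0.57]
shift [-0.0588  0.0001  0.0023]
turn(after) 0.001860491141070191
side area 827 bbox [130, 80, 31, 31] ctr [144.0, 95.0] rgb [93. 72. 43.]
side area 967 bbox [264, 80, 46, 22] ctr [286.0, 90.0] rgb [141. 113.  73.]
side area 51 bbox [173, 83, 10, 25] ctr [178.0, 95.0] rgb [77. 41. 28.]
side area 51 bbox [232, 100, 14, 4] ctr [238.0, 102.0] rgb [66. 54. 28.]
side area 108 bbox [199, 107, 35, 4] ctr [214.0, 108.0] rgb [71. 57. 26.]
side area 64 bbox [221, 152, 6, 17] ctr [223.0, 160.0] rgb [85. 77. 71.]
```

```bash
python3 -c "
from h import *
o=robot.get_obs();print(o['ft_force'],o['moment'])
for n in ('scene','side'):
  c=robot.camera(n);cv2.imwrite(f'pics/{n}5.png',c['img'][:,:,::-1])
a=cv2.imread('pics/scene5.png');b=cv2.imread('pics/side5.png')
cv2.imwrite('pics/l5.png',np.hstack([cv2.resize(a[110:310,290:490],(400,400)),cv2.resize(b[60:240,150:330],(400,400))]))
"
```

```text
[-2.65799594  0.92893149  8.04577476] [0.23930404 0.66008556 0.06380627]
```

View pics/l5.png

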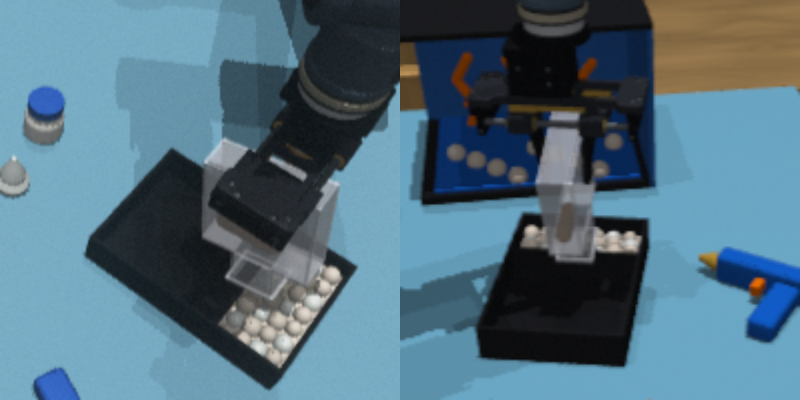

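```bash
echo '{"rows": [[0,0,-0.01,0],[0,0,-0.01,0],[-0.01,0,-0.01,0],[-0.015,0,0,0],[-0.015,0,0,0],[-0.015,0,0,0],[-0.004,0,0,0],[0,0,0,0],[0,0,0,0]]}' > mv.in && python3 nudge.py mv.in
python3 -c "
from h import *
go([.4997,.2344,.159],-13.8)
for n in ('scene','side'):
  c=robot.camera(n);cv2.imwrite(f'pics/{n}6.png',c['img'][:,:,::-1])
a=cv2.imread('pics/scene6.png');b=cv2.imread('pics/side6.png')
cv2.imwrite('pics/l6.png',np.hstack([cv2.resize(a[110:310,290:490],(400,400)),cv2.resize(b[60:240,150:330],(400,400))]))
"
```

```text
time: 10.95
position: [0.4994, 0.2316, 0.1895]
tool_rot: [0.788, 0.616, 0.0, -0.0]
ft_force: [0.8, -0.6, -0.9]
grip_width: 0.0399
grip_force: 15.0
t 10.95 pos [0.4994 0.2316 0.1895] tilt -1.0 yaw -13.95 q [0.23 0.47 1.66 0.   1.02 0.47]
shift [ 0.0028 -0.0004  0.0305]
turn(after) -0.0025359829400715276
```

View pics/l6.png

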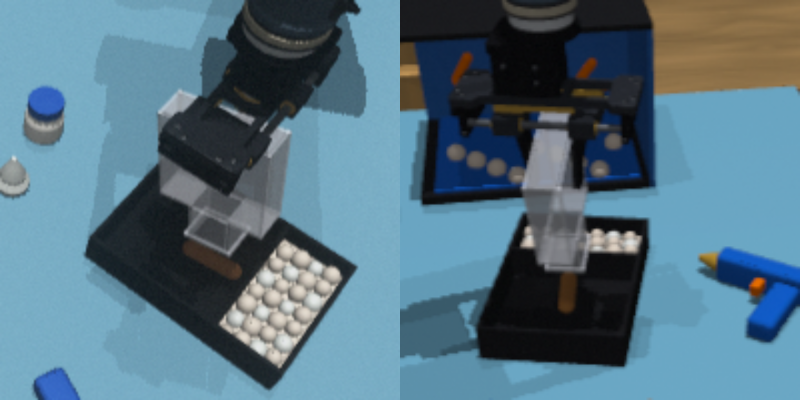

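The picture shows the stick lying free on the bare bay's floor (scene crop about (212,258)), and the bottle is empty. Next: carry it back.

```bash
echo '{"rows": [[0,0,-0.015,0],[0,0,-0.02,0],[0,0,-0.015,0],[-0.008,0,0,-0.07],[-0.016,0,0,-0.07],[-0.024,0,0,0],[-0.028,0,0,0],[-0.028,0,0,0],[-0.028,0,0,0],[-0.028,0,0,0],[-0.028,0,0,0],[-0.028,0,0,0],[-0.028,0,0,0],[-0.028,0,0,0],[-0.028,0,0,0],[-0.02,0,0,0],[-0.012,0,0,0],[-0.004,0,0,0],[0,0,0,0],[0,0,0,0]]}' > mv.in && python3 nudge.py mv.in
python3 -c "
from h import *
go([.465,-.093,.14],-5.84)"
```

```text
time: 12.72
position: [0.4628, -0.101, 0.2393]
tool_rot: [0.742, 0.67, 0.0, -0.0]
ft_force: [0.2, -0.7, -1.1]
grip_width: 0.0401
grip_force: 15.0
t 12.7167 pos [ 0.4628 -0.101   0.2393] tilt -1.0 yaw -5.82 q [-0.45  0.3   1.78  0.    1.06 -0.35]
shift [0.0081 0.0014 0.0993]
turn(after) 0.0002931359974211212
```

```bash
echo '{"rows": [[0.006,0,0.02,0],[0,0,0.025,0],[0,0,0.025,0],[0,0,0.025,0],[0,0,0.006,0],[0,0,0,0]]}' > mv.in && python3 nudge.py mv.in - 10
echo '{"rows": [[0,0,0.006,0],[0,0,0,0]]}' > mv.in && python3 nudge.py mv.in
echo '{"rows": [[0,0,0.006,0],[0,0,0,0]]}' > mv.in && python3 nudge.py mv.in
```

```text
time: 13.22
position: [0.4622, -0.0942, 0.137]
tool_rot: [0.742, 0.671, -0.001, -0.002]
ft_force: [0.1, 0.5, -1.6]
grip_width: 0.04
grip_force: 10.0
time: 13.38
position: [0.4642, -0.0958, 0.1329]
tool_rot: [0.742, 0.67, 0.0, 0.001]
ft_force: [0.2, 0.2, -0.7]
grip_width: 0.04
grip_force: 10.0
time: 13.55
position: [0.4637, -0.096, 0.1267]
tool_rot: [0.742, 0.67, 0.0, 0.0]
ft_force: [-0.4, 0.2, -1.3]
grip_width: 0.0398
grip_force: 10.0
```

```bash
for i in 1 2 3; do :; done; echo '{"rows": [[0,0,0.005,0],[0,0,0,0]]}' > mv.in && python3 nudge.py mv.in
echo '{"rows": [[0,0,0.004,0],[0,0,0,0]]}' > mv.in && python3 nudge.py mv.in
echo '{"rows": [[0,0,0.003,0],[0,0,0,0]]}' > mv.in && python3 nudge.py mv.in
```

```text
time: 13.72
position: [0.4633, -0.096, 0.1212]
tool_rot: [0.742, 0.67, -0.0, -0.0]
ft_force: [-0.0, -0.6, -1.5]
grip_width: 0.0397
grip_force: 10.0
time: 13.88
position: [0.4636, -0.0963, 0.1178]
tool_rot: [0.742, 0.67, -0.0, 0.0]
ft_force: [-0.4, -0.6, 3.0]
grip_width: 0.0395
grip_force: 10.0
time: 14.05
position: [0.4636, -0.0964, 0.1152]
tool_rot: [0.742, 0.67, -0.0, 0.0]
ft_force: [-2.0, 0.0, 6.4]
grip_width: 0.0397
grip_force: 10.0
```

```bash
echo '{"rows": [[0,0,0.003,0],[0,0,0,0]]}' > mv.in && python3 nudge.py mv.in
echo '{"rows": [[0,0,0.002,0],[0,0,0,0],[0,0,0,0]]}' > mv.in && python3 nudge.py mv.in
python3 -c "
from h import *
for n in ('scene','side'):
  c=robot.camera(n);cv2.imwrite(f'pics/{n}7.png',c['img'][:,:,::-1])
a=cv2.imread('pics/scene7.png');b=cv2.imread('pics/side7.png')
cv2.imwrite('pics/l7.png',np.hstack([cv2.resize(a[50:200,190:290],(400,600)),cv2.resize(b[200:380,150:270],(400,600))]))"
```

```text
time: 14.22
position: [0.4636, -0.0964, 0.1123]
tool_rot: [0.742, 0.67, -0.0, 0.001]
ft_force: [-2.5, -0.4, 7.5]
grip_width: 0.0399
grip_force: 10.0
time: 14.47
position: [0.4636, -0.0964, 0.1105]
tool_rot: [0.742, 0.67, -0.0, 0.001]
ft_force: [-2.5, -0.3, 7.0]
grip_width: 0.0398
grip_force: 10.0
```

View pics/l7.png

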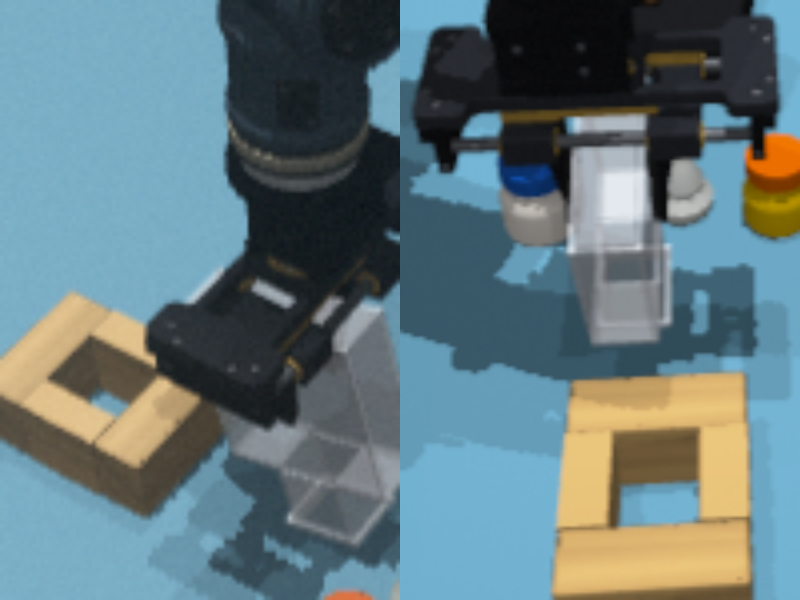

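```bash
python3 -c "
from h import *
A=robot.camera('scene');B=robot.camera('side');p=robot.get_obs()['position'].copy();p[2]=0
r=R.from_euler('z',-5.84,degrees=True)
L=[('mouth',x,y,0) for x in(-.02,.02) for y in(-.0245,.0245)]+[('shoulder',x,y,.05) for x in(-.02,.02) for y in(-.06,.06)]
for n,x,y,z in L:
  P=p+r.apply([x,y,z]); print(n,x,y,((proj(A,P)[0]-[190,50])*4).round(),((proj(B,P)[0]-[150,200])*400/120).round()+[400,0])"
```

```text
mouth -0.02 -0.0245 [286. 460.] [596. 365.]
mouth -0.02 0.0245 [348. 492.] [601. 304.]
mouth 0.02 -0.0245 [252. 499.] [661. 362.]
mouth 0.02 0.0245 [314. 532.] [663. 301.]
shoulder -0.02 -0.06 [240. 388.] [584. 360.]
shoulder -0.02 0.06 [396. 467.] [597. 210.]
shoulder 0.02 -0.06 [204. 427.] [654. 357.]
shoulder 0.02 0.06 [362. 510.] [659. 208.]
```

```bash
cat >> h.py <<'E'
def tri(A,a,B,b):
    d,e=rays(A,a)[0],rays(B,b)[0]; s=np.linalg.lstsq(np.c_[d,-e],B["xyz"]-A["xyz"],rcond=None)[0]
    P,Q=A["xyz"]+d*s[0],B["xyz"]+e*s[1]; return ((P+Q)/2).round(4),round(float(np.linalg.norm(P-Q)),4)
E
python3 -c "
from h import *
A=robot.camera('scene');B=robot.camera('side')
for a,b in [((285,523),(668,325)),((355,545),(668,245)),((392,495),(600,250))]:
  print(tri(A,np.array(a)/4+[190,50],B,(np.array(b)-[400,0])*.3+[150,200]))
print(robot.get_obs()['position'])"
```

```text
(array([ 4.879e-01, -9.450e-02, -3.000e-04]), 0.0003)
(array([ 0.4933, -0.0408,  0.0161]), 0.0002)
(array([ 0.448 , -0.0377,  0.0167]), 0.0017)
[ 0.46361105 -0.09640608  0.11044812]
```

```bash
echo '{"rows": [[0,0,-0.01,0],[0,0,-0.02,0],[0,0,-0.02,0],[0,0,-0.02,0],[0,0,-0.01,0],[0,0,0,0]]}' > mv.in && python3 nudge.py mv.in - 15
python3 -c "
from h import *
go([.4702,-.265,.175],-5.84)"
```

```text
time: 15.27
position: [0.465, -0.0967, 0.1916]
tool_rot: [0.742, 0.67, 0.001, 0.003]
ft_force: [-0.1, -0.2, -1.0]
grip_width: 0.04
grip_force: 15.0
t 15.2667 pos [ 0.465  -0.0967  0.1916] tilt -1.0 yaw -5.85 q [-0.44  0.37  1.84  0.    0.93 -0.34]
shift [-0.1669  0.0222  0.017 ]
turn(after) -0.00010723872380622916
```

```bash
echo '{"rows": [[-0.008,0.001,0,0],[-0.016,0.002,0,0],[-0.02,0.003,0,0],[-0.02,0.003,0,0],[-0.02,0.003,0,0],[-0.02,0.003,0,0],[-0.02,0.003,0,0],[-0.02,0.002,0,0],[-0.015,0.002,0,0],[-0.008,0,0,0],[0,0,0,0],[0,0,0,0],[0,0,0,0]]}' > mv.in && python3 nudge.py mv.in
python3 -c "
from h import *
go([.4702,-.265,.144],-5.84)
p=robot.get_obs()['position']
# mouth rim outline as predicted from the table fit, compare with frame difference against the pre-lift background
for n in ('scene','side'):
  c=robot.camera(n);cv2.imwrite(f'pics/{n}8.png',c['img'][:,:,::-1])
  g=cv2.cvtColor(c['img'],cv2.COLOR_RGB2GRAY).astype(float)
  for dx,dy,dz in [(.0243,.0019,-.1108),(.0297,.0556,-.0943),(-.0156,.0587,-.0938)]:
    u=proj(c,p+[dx,dy,dz])[0]; x,y=u.round().astype(int)
    e=np.hypot(cv2.Sobel(g,-1,1,0),cv2.Sobel(g,-1,0,1))
    k=cv2.goodFeaturesToTrack(np.uint8(g[y-9:y+10,x-9:x+10]),3,.1,3)
    print(n,u.round(1),(k[:,0]+[x-9,y-9]).tolist())
"
```

```text
time: 16.35
position: [0.4678, -0.2631, 0.189]
tool_rot: [0.742, 0.67, 0.0, -0.001]
ft_force: [-0.8, 1.2, -1.1]
grip_width: 0.04
grip_force: 15.0
t 16.35 pos [ 0.4678 -0.2631  0.189 ] tilt -1.0 yaw -5.82 q [-0.72  0.45  1.69  0.    1.   -0.62]
shift [-0.0017  0.0027  0.045 ]
turn(after) 0.00033383822336593684
scene [202.2 139.1] [[203.0, 138.0], [196.0, 140.0]]
scene [218.4 143.5] [[218.0, 142.0], [216.0, 139.0]]
scene [228.9 131.8] [[228.0, 131.0], [230.0, 126.0], [236.0, 138.0]]
side [237.9 343.1] [[237.0, 341.0], [235.0, 344.0], [244.0, 343.0]]
side [237.6 311.6] [[237.0, 307.0], [233.0, 307.0], [236.0, 312.0]]
side [212.  313.4] [[214.0, 313.0], [204.0, 308.0], [217.0, 318.0]]
```

```bash
echo '{"rows": [[-0.002,0.003,0.01,0],[0,0,0.012,0],[0,0,0,0]]}' > mv.in && python3 nudge.py mv.in
echo '{"rows": [[0,0,0.008,0],[0,0,0,0],[0,0,0,0]]}' > mv.in && python3 nudge.py mv.in
echo '{"rows": [[0,0,0.008,0],[0,0,0.006,0],[0,0,0,0],[0,0,0,0]]}' > mv.in && python3 nudge.py mv.in
```

```text
time: 16.7
position: [0.4702, -0.2652, 0.1654]
tool_rot: [0.742, 0.67, -0.0, -0.002]
ft_force: [0.6, 0.1, -1.7]
grip_width: 0.0399
grip_force: 15.0
time: 16.95
position: [0.471, -0.2663, 0.1591]
tool_rot: [0.742, 0.67, -0.0, -0.0]
ft_force: [0.1, 0.2, -1.6]
grip_width: 0.04
grip_force: 15.0
time: 17.28
position: [0.471, -0.2665, 0.145]
tool_rot: [0.742, 0.67, 0.0, -0.0]
ft_force: [0.1, -1.1, -2.4]
grip_width: 0.0402
grip_force: 15.0
```

```bash
echo '{"rows": [[0.003,0,0.003,0],[0.004,0,0.002,0],[0.004,0,0.001,0],[0.004,0,0.001,0],[0,0,0,0]]}' > mv.in && python3 nudge.py mv.in - 10
echo '{"rows": [[0.004,0,0.001,0],[0.004,0,0.001,0],[0.004,0,0.001,0],[0,0,0,0]]}' > mv.in && python3 nudge.py mv.in
echo '{"rows": [[0.004,0,0.001,0],[0.004,0,0.001,0],[0.002,0,0,0],[0,0,0,0]]}' > mv.in && python3 nudge.py mv.in
```

```text
time: 17.7
position: [0.4728, -0.2509, 0.1384]
tool_rot: [0.742, 0.67, 0.0, 0.0]
ft_force: [0.2, -0.6, -2.4]
grip_width: 0.0402
grip_force: 10.0
time: 18.03
position: [0.4738, -0.2387, 0.1352]
tool_rot: [0.742, 0.67, 0.0, -0.0]
ft_force: [0.2, -0.3, -0.9]
grip_width: 0.0401
grip_force: 10.0
time: 18.37
position: [0.4748, -0.2291, 0.1333]
tool_rot: [0.742, 0.67, 0.0, -0.0]
ft_force: [-0.2, 0.1, -1.2]
grip_width: 0.0401
grip_force: 10.0
```

```bash
echo '{"rows": [[0,0,0.006,0],[0,0,0.006,0],[0,0,0,0]]}' > mv.in && python3 nudge.py mv.in
echo '{"rows": [[0,0,0.006,0],[0,0,0,0]]}' > mv.in && python3 nudge.py mv.in
echo '{"rows": [[0,0,0.005,0],[0,0,0,0]]}' > mv.in && python3 nudge.py mv.in
```

```text
time: 18.62
position: [0.4739, -0.2291, 0.12]
tool_rot: [0.742, 0.67, -0.0, -0.002]
ft_force: [-0.4, 0.5, -1.3]
grip_width: 0.0397
grip_force: 10.0
time: 18.78
position: [0.4742, -0.2293, 0.1142]
tool_rot: [0.742, 0.67, -0.0, -0.001]
ft_force: [-0.1, 0.4, -1.0]
grip_width: 0.0403
grip_force: 10.0
time: 18.95
position: [0.4749, -0.2299, 0.1102]
tool_rot: [0.742, 0.67, 0.0, -0.0]
ft_force: [0.3, -0.5, -0.7]
grip_width: 0.0401
grip_force: 10.0
```

```bash
echo '{"rows": [[0,0,0.003,0],[0,0,0,0]]}' > mv.in && python3 nudge.py mv.in
echo '{"rows": [[0,0,0.002,0],[0,0,0,0]]}' > mv.in && python3 nudge.py mv.in
```

```text
time: 19.12
position: [0.4749, -0.2301, 0.108]
tool_rot: [0.742, 0.67, -0.0, 0.0]
ft_force: [-0.4, -0.6, 4.7]
grip_width: 0.0397
grip_force: 10.0
time: 19.28
position: [0.4749, -0.2302, 0.1064]
tool_rot: [0.742, 0.67, -0.0, 0.0]
ft_force: [-2.0, 0.1, 7.2]
grip_width: 0.0397
grip_force: 10.0
```

```bash
echo '{"rows": [[0,0,0,0],[0,0,0,0],[0,0,0,0],[0,0,0,0],[0,0,0,0],[0,0,0,0],[0,0,0,0]]}' > mv.in && python3 nudge.py mv.in 0.087
echo '{"rows": [[0,0,-0.01,0],[0,0,-0.02,0],[0,0,-0.02,0],[0,0,-0.03,0],[0,0,-0.03,0],[0.03,0,-0.02,0],[0.03,0,0,0],[0.03,0,0,0],[0.03,0,0,0],[0.03,0,0,0],[0.03,0,0,0],[0,0,0,0]]}' > mv.in && python3 nudge.py mv.in
python3 -c "
from h import *
go([.5,.2,.3])
C={}
for n in ('scene','side'):
  c=robot.camera(n);C[n]=c;cv2.imwrite(f'pics/{n}9.png',c['img'][:,:,::-1])
  a=cv2.imread(f'pics/{n}0.png').astype(int);d=np.abs(a-c['img'][:,:,::-1]).max(2)
  # base corners expected where they were at the start
  g=cv2.cvtColor(c['img'],cv2.COLOR_RGB2GRAY); g0=cv2.cvtColor(np.uint8(a),cv2.COLOR_BGR2GRAY)
  m,r=(.472,-.2405,.175),R.from_euler('z',-5.8,degrees=True)
  x,y,w,h=(178,88,66,52) if n=='scene' else (200,262,46,110)
  t=g0[y:y+h,x:x+w]; s=cv2.matchTemplate(g[y-12:y+h+12,x-12:x+w+12],t,cv2.TM_CCOEFF_NORMED); _,v,_,l=cv2.minMaxLoc(s)
  print(n,'bottle shift px',np.array(l)-12,round(v,3),'stick-free diff',d[y:y+h,x:x+w].mean().round(1))
  stick(n,c['img'])
  for k,b in (('jar',(300,150,26,32)),('glue',(265,195,26,32)),('shell',(286,184,22,25)),('star',(230,236,40,38)),('gun',(280,290,115,80)),('brush',(190,268,85,52)),('tape',(152,228,50,45)),('mug',(110,182,46,48)),('pebbles',(400,228,62,65))) if n=='scene' else ():
    print(k,d[b[1]:b[1]+b[3],b[0]:b[0]+b[2]].mean().round(1),end=' ')
"
```

```text
time: 19.87
position: [0.4749, -0.2298, 0.1053]
tool_rot: [0.742, 0.67, -0.0, -0.0]
ft_force: [-0.2, 0.3, 0.6]
grip_width: 0.0787
grip_force: 0.0
time: 20.87
position: [0.4924, -0.046, 0.2362]
tool_rot: [0.741, 0.672, 0.001, -0.001]
ft_force: [0.1, -0.0, -0.1]
grip_width: 0.0868
grip_force: 0.0
t 20.8667 pos [ 0.4924 -0.046   0.2362] tilt -1.0 yaw -5.59 q [-0.32  0.33  1.74  0.    1.07 -0.22]
shift [ 0.2457 -0.0165 -0.0632]
scene bottle shift px [0 1] 0.696 stick-free diff 21.7
scene area 273 bbox [381, 230, 30, 20] ctr [396.0, 239.0] rgb [117.  83.  59.]
jar 33.9 glue 27.7 shell 39.4 star 12.1 gun 15.2 brush 15.1 tape 14.2 mug 12.7 pebbles 14.2 side bottle shift px [ 2 -1] 0.665 stick-free diff 29.2
side area 774 bbox [130, 80, 31, 31] ctr [144.0, 95.0] rgb [94. 73. 44.]
side area 967 bbox [264, 80, 46, 22] ctr [286.0, 90.0] rgb [149. 119.  78.]
side area 52 bbox [199, 99, 25, 6] ctr [212.0, 102.0] rgb [85. 81. 72.]
side area 119 bbox [233, 141, 25, 6] ctr [245.0, 143.0] rgb [76. 61. 29.]
side area 197 bbox [174, 155, 50, 7] ctr [198.0, 158.0] rgb [72. 59. 27.]
side area 76 bbox [221, 182, 9, 19] ctr [225.0, 192.0] rgb [89. 59. 33.]
```

```bash
echo '{"rows": [[0.035,0,0,0],[0.035,0,0,0],[0.035,0,0,0],[0.035,0,0,0],[0.035,0,0,0],[0.035,0,0,0],[0.035,0,0,0],[0,0,0,0],[0,0,0,0]]}' > mv.in && python3 nudge.py mv.in
python3 -c "
from h import *
A=robot.camera('scene');B=robot.camera('side')
ref={'scene':[(185.25,104.9),(196.25,95.7),(235.5,114.7),(225.25,124.8)],'side':[(207.6,330.2),(0,0),(234,271),(238,329)]}
ref={'scene':{'+x-y':(185.2,104.9),'-x-y':(196.2,95.7),'-x+y':(235.5,114.7),'+x+y':(225.2,124.8)},'side':{'-x+y':(211.2,271.8),'+x+y':(234,271),'+x-y':(238,329),'-x-y':(207.6,330.2)}}
sh={}
for n,c in (('scene',A),('side',B)):
  g0=cv2.imread(f'pics/{n}0.png',0);g=cv2.cvtColor(c['img'],cv2.COLOR_RGB2GRAY)
  sh[n]={}
  for k,(u,v) in ref[n].items():
    x,y=int(u)-8,int(v)-8; t=g0[y:y+17,x:x+17]; s=cv2.matchTemplate(g[y-8:y+25,x-8:x+25],t,cv2.TM_CCOEFF_NORMED);_,m,_,l=cv2.minMaxLoc(s)
    sh[n][k]=np.array(l)-8; print(n,k,sh[n][k],round(m,3))
for k in ref['scene']: print(k,tri(A,ref['scene'][k],B,ref['side'][k]),'now',tri(A,ref['scene'][k]+sh['scene'][k],B,ref['side'][k]+sh['side'][k]))
stick('scene',A['img'])
a=cv2.imread('pics/scene0.png').astype(int);d=np.abs(a-A['img'][:,:,::-1]).max(2)
for k,b in (('jar',(300,150,26,32)),('glue',(265,195,26,32)),('shell',(286,184,22,25))):
  g0=np.uint8(a).mean(2).astype(np.float32);g=A['img'].mean(2).astype(np.float32);x,y,w,h=b
  s=cv2.matchTemplate(g[y-6:y+h+6,x-6:x+w+6],g0[y:y+h,x:x+w],cv2.TM_CCOEFF_NORMED);_,m,_,l=cv2.minMaxLoc(s);print(k,np.array(l)-6,round(m,2))
"
```

```text
time: 21.72
position: [0.5187, 0.1933, 0.2356]
tool_rot: [0.742, 0.671, 0.0, 0.0]
ft_force: [0.0, -0.1, -0.7]
grip_width: 0.0869
grip_force: 0.0
scene +x-y [0 1] 0.961
scene -x-y [1 1] 0.877
scene -x+y [1 1] 0.942
scene +x+y [1 1] 0.979
side -x+y [ 2 -2] 0.91
side +x+y [0 0] 0.892
side +x-y [ 1 -2] 0.824
side -x-y [ 2 -2] 0.96
+x-y (array([ 0.4903, -0.2979,  0.1731]), 0.0078) now (array([ 0.4927, -0.2954,  0.1736]), 0.0064)
-x-y (array([ 0.4471, -0.293 ,  0.1714]), 0.0026) now (array([ 0.4496, -0.2892,  0.1712]), 0.0041)
-x+y (array([ 0.4586, -0.1755,  0.1721]), 0.0014) now (array([ 0.4617, -0.1715,  0.1728]), 0.0027)
+x+y (array([ 0.4975, -0.18  ,  0.172 ]), 0.0012) now (array([ 0.4975, -0.1778,  0.1697]), 0.0014)
scene area 264 bbox [381, 230, 30, 20] ctr [396.0, 239.0] rgb [82. 60. 44.]
jar [0 0] 1.0
glue [0 0] 1.0
shell [0 0] 0.99
```

```bash
python3 -c "
from rig import robot
print(robot.hand_in())"
```

```text
the job is handed in; nothing more can be done
None
```

The stick is lying in the bare bay and the empty bottle is back neck down in its stand; I handed the job in at about 22 s of the 58 s allowed. The bottle's base is at its starting height, about 3 mm across within the slot's play, the jar, glue pot and shell have not moved, and I did not check the other bystanders as closely. Two things differed from the plan: the bottle could only be rocked by pivoting it in the grip against the bay's end wall and the pebble divider, and on the way back I pressed its mouth briefly on the bare table, trying to straighten it.

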